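# Cock a belt grinder's tension arm to the belt-change marker

### The arm

A 6-joint arm with a two-finger parallel gripper is mounted at the origin on a cart in front of the work surface, level with it; the furniture and walls round the work are solid. World frame = base frame: x ahead of the robot, y to its left, z up, the work surface at z = 0. Lengths are in m, angles in rad, forces in N, time in s.
With the tool pointing down it reaches from about 0.25 to 0.8 m from the base axis. Payload 3.9 kg.
Tool frame: the origin (TCP) lies at the very end of the fingers, on their centre line; the grasp point (between the pads) lies 19 mm behind it; z points along the fingers, x is the direction in which the jaws open and shut, and the axes are right-handed (so a half turn about z gives the same grasp; the last joint's range is limited). The gripper opens to 85 mm and grips with 20 to 120 N. Pads are 22 mm wide; open, the fingers measure 114 mm over their backs; the gripper's body (76 mm by 85 mm) begins 54 mm behind the grasp point. The pads swing forward as they close: fully open they stand 13 mm farther back than shut.
Start: joints at [-1.327, 0.26, -0.138, 1.173, 0, 1.571], TCP at [0.127, -0.509, 0.207] pointing down, gripper open.
Joint ranges: [-2.78, 2.78], [-0.83, 1.72], [-1.28, 1.37], [-1.9, 2.12], [-1.57, 1.48], [-3.14, 3.14]. Speed limits (rad/s): [2.57, 2.57, 3.14, 3.14, 3.14, 3.14].

### API

Orientations are given as a 3x3 rotation matrix whose columns are the frame's x, y, z axes.
In Python, from station import * gives the robot as it stands. Calls block until the motion is done:
- goto(position, orientation): joint-space move of the TCP to a pose.
- servo_line(position, orientation=None, speed=0.15): straight line of the TCP; orientation=None keeps the orientation; speed is the mean speed in m/s.
- set_joints(angles): joint-space move.
- command_gripper(opening, newtons=None): finger opening in m; newtons is the grip in N (None keeps the last); returns when the fingers have stopped.
- dwell(seconds).
- inverse_kinematics(position, orientation): joint angles nearest the present ones, or None.
- get_image(name): name is "side" or "top" or "wrist"; returns a dict with "color" (384x512x3 uint8, red, green, blue), "depth" (384x512 float32, m along the optical axis (not along the pixel's ray), 0 where there is no reading), "fovy" (degrees; the focal length in pixels is half the picture's height over the tangent of half this angle, whatever the lens; pixels are square), "cx", "cy" (the principal point, pixels), "R" (3x3) and "t" (3): a world point X has camera coordinates R X + t. Camera axes: x right, y down, z forward; pixel columns grow to the right and rows downward; lengths in m; the calibration is good to about 2 mm. The wrist camera is an equidistant fisheye: a pixel r from the principal point sees the ray r / f radians off the axis. A picture is of the moment at which its call begins.
A pose or a line that the arm cannot do raises IKError and nothing moves.
- hand_in(): hands the job in, once; it reports no verdict.
Readings, each from a call of its own:
- get_time_s(): time.
- get_qpos(): joint angles.
- get_joint_vel(): joint speeds.
- get_effort(): joint torques, N m.
- get_position(): TCP position.
- get_tool_rot(): TCP orientation.
- get_ft_force(): force on the tool from outside, world axes, zero at the start.
- get_ft_torque(): the same for the moment, N m.
- get_finger_gap(): finger opening in m.
Only numpy, scipy, OpenCV 4.12 (cv2) and the standard library are available. Lean on these libraries where they do the work, as an engineer would, in place of code of your own. Each camera call takes 0.05 s, during which the arm holds its last target.

### The job

The belt is off this small belt grinder and a new one has to go on. Swing the thrown-back ratchet pawl over onto the teeth, then push the sprung tension arm down by its handle until its pointer stands at the marker tab on the dial, and let go so that the ratchet holds it there, to the nearest tooth. If you go well past the marker the ratchet keeps it there; leave the marker as it is set and the things round it where they stand.

Things in the scene. Friction and masses are not known exactly. Their poses are not given: they have to be found in the camera images.
- grinder: Small grey belt grinder without its belt, fixed on the bench at some yaw, upright plate 290 mm high. Origin on the bench; its base plate reaches 75 mm in front (-x), 115 mm behind (+x), 180 mm to the left (+y) and 240 mm to the right (-y) of it, as the robot sees it; z up. Wheels, arm, pawl and dial are on its front; the motor is behind
- hub_pivot (a point): Centre of the tension arm's pivot, 170 mm above the bench. The arm swings in the grinder's own upright y-z plane. The arm also carries a 56 mm wheel in front of it, 125 mm from the pivot
- handle (a point): A point on the axis of the black round handle (28 mm thick, 95 mm long) that continues the tension arm at its right end, 225 mm from the arm pivot. At rest the arm rises 22 degrees to the right, this point 254 mm high; it can be pushed down by up to 46 degrees. A damped spring returns it: 6 N at rest to 10 N near the end. On the teeth it falls back to the last of the teeth passed, one each 4 degrees
- pointer_tip (a point): Tip of the arm's dark pointer, 108 mm from the arm pivot, on the side opposite to the handle (left), in front of the dial. It rises along the dial as the handle goes down, by the same angle
- marker_tip (a point): Tip of the setting marker, a pointed steel tab with a small thumb-screw clamped on the outer rim of the fan-shaped aluminium dial, 108 mm from the arm pivot like the pointer tip, so that the two tips meet when the arm is at the setting. It is set 16 to 33 degrees above the pointer's resting place. The dial has one graduation per ratchet tooth (4 degrees, 7.5 mm at the tips)
- pawl_pivot (a point): Pivot of the ratchet pawl, 254 mm above the bench, above and to the left of the arm pivot, in the plane of the arm
- pawl_knob (a point): Centre of the pawl's black knob, a round grip 21 mm thick and 31 mm long that stands out to the front (-x) from the pawl, 38 mm from the pawl's pivot. Thrown back, the pawl leans 30 degrees to the left of upright against its stop and the knob is 288 mm high; pushed to the right past upright it falls over by its own weight onto the teeth on top of the arm's hub. It moves freely, a push under 1 N
- pawl (a joint): Angle of the pawl, rad: 0 thrown back to the left, 0.52 upright, about 2.3 to 2.4 lying on the ratchet teeth
- oil_can: Green oil can with thin spout, 160 mm high, standing behind the grinder's right end; origin under its base. Leave alone
- tape_measure: Green tape measure, 36 x 91 x 68 mm, standing right of the grinder; origin under its middle. Leave alone
- jar: Glass jar of screws with screw lid, 64 mm across, 86 mm high, right of the grinder; origin under its base. Leave alone

How it is judged:
At the end, for the whole second after the job is handed in: The pawl lies on the ratchet teeth (pawl joint over 2.2 rad) and, with nothing touching it, the ratchet holds the tension arm so that the pointer tip is within 10.5 mm of the marker tip (a little over one graduation, either side) (distance between pointer_tip and marker_tip below 0.0105 m and value of joint pawl above 2.2 rad).
It fails at once if the setting marker is shifted (more than 4 mm) (distance of marker_tip from where it was at the start of the episode above 0.004 m).
It fails at once if a thing standing round the grinder is disturbed (moved more than 30 mm) (distance of any of oil_can, tape_measure, jar from where it was at the start of the episode above 0.03 m).
It also fails if it takes over 42 s, if anything falls off the work surface, if the arm or the gripper's body presses on something with over 40 N, if the wrist force passes 120 N, or if a joint passes its speed limit or range.

## Working session

There is one attempt and no reset: what is moved stays moved. The work goes in short steps, each a Python script; the robot and the scene stay as the last script left them, time stands still between calls to the robot, and variables do not carry over. Pictures are saved under pics/ and viewed, and the job is handed in when it is done.

```bash
ls; mkdir -p pics; python3 - <<'E'
from station import *
import cv2,numpy as np,pickle
d={}
for n in ["side","top","wrist"]:
    im=get_image(n);d[n]=im
    cv2.imwrite(f"pics/{n}0.png",im["color"][:,:,::-1])
    print(n,im["fovy"],im["cx"],im["cy"],np.round(im["R"],3).tolist(),np.round(im["t"],3), "cam",np.round(-im["R"].T@im["t"],3))
pickle.dump(d,open("im0.pkl","wb"))
print(get_time_s())
E
```

```text
pics
side 43.880020617552546 244.51030866047734 198.65357142157688 [[0.965, -0.26, -0.012], [-0.171, -0.601, -0.781], [0.196, 0.756, -0.625]] [-0.645  0.073  1.716] cam [ 0.298 -1.421  1.122]
top 55.635791975430436 257.47264032433577 197.15779645994022 [[0.013, -1.0, 0.001], [-0.982, -0.013, -0.186], [0.186, 0.002, -0.983]] [-0.314  0.618  1.204] cam [ 0.388 -0.308  1.298]
wrist 65.70646984690485 257.6039101687982 190.50863749102194 [[0.241, -0.97, -0.002], [-0.933, -0.232, 0.273], [-0.266, -0.064, -0.962]] [-0.523 -0.036  0.38 ] cam [ 0.194 -0.492  0.374]
0.15
```

View pics/side0.png

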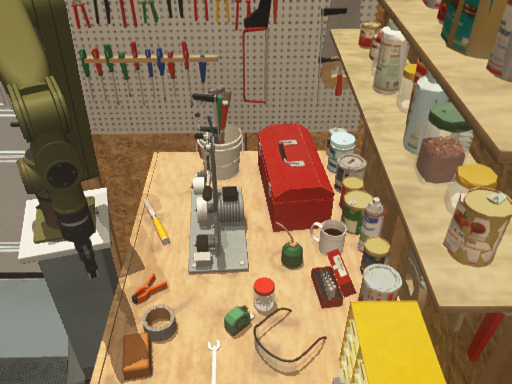

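View pics/top0.png

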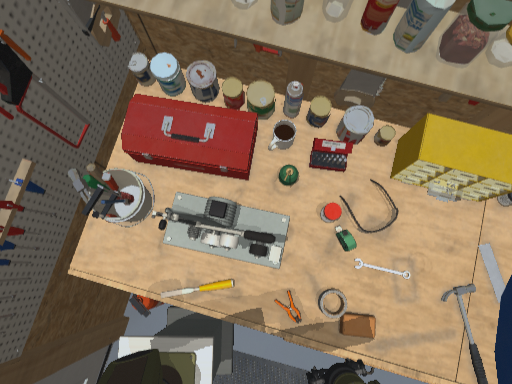

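View pics/wrist0.png

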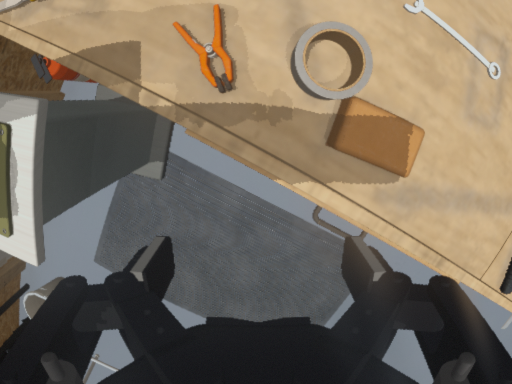

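```bash
cat > h.py <<'E'
import numpy as np,cv2
def f_(im): return 192/np.tan(np.radians(im["fovy"])/2)
def pt(im,u,v,z=None,fish=False):
    f=f_(im)
    if z is None: z=im["depth"][int(round(v)),int(round(u))]
    x=np.array([(u-im["cx"])/f,(v-im["cy"])/f,1.])
    if fish:
        r=np.hypot(x[0],x[1]); 
        if r>1e-9: x[:2]*=np.tan(r)/r
    return im["R"].T@(x*z-im["t"])
def ray(im,u,v,fish=False):
    c=-im["R"].T@im["t"]; p=pt(im,u,v,1.0,fish); return c,(p-c)/np.linalg.norm(p-c)
def proj(im,X,fish=False):
    c=im["R"]@np.asarray(X,float)+im["t"]; f=f_(im)
    if fish:
        r=np.hypot(c[0],c[1]); th=np.arctan2(r,c[2]); return np.array([im["cx"]+f*th*c[0]/r,im["cy"]+f*th*c[1]/r])
    return np.array([im["cx"]+f*c[0]/c[2],im["cy"]+f*c[1]/c[2]])
E
python3 - <<'E'
import pickle,cv2
from h import *
d=pickle.load(open("im0.pkl","rb"))
c=d["top"]["color"][170:290,60:370,::-1]; cv2.imwrite("pics/topz.png",cv2.resize(c,None,fx=2.5,fy=2.5,interpolation=cv2.INTER_CUBIC))
c=d["side"]["color"][80:290,150:290,::-1]; cv2.imwrite("pics/sidez.png",cv2.resize(c,None,fx=2.8,fy=2.8,interpolation=cv2.INTER_CUBIC))
E
```

```text
(no output)
```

View pics/topz.png

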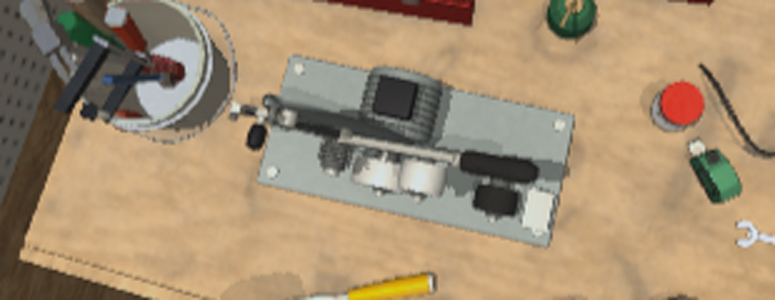

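View pics/sidez.png

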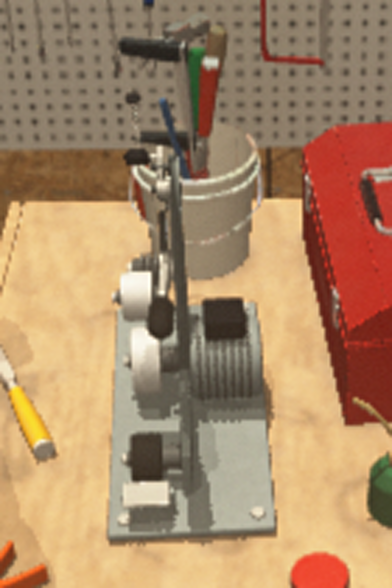

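```bash
python3 - <<'E'
import pickle
from h import *
d=pickle.load(open("im0.pkl","rb"));t=d["top"]
def atz(im,u,v,z):
    c,r=ray(im,u,v); return c+r*(z-c[2])/r[2]
for u,v in [(178,195),(287,217),(278,265),(166,243)]: print(pt(t,u,v).round(3))
for u,v in [(176,192.8),(289.6,216),(279.6,268),(163.2,244)]: print(atz(t,u,v,.012).round(3))
print("knob",pt(t,163,224),pt(t,163,222)); print("handle",[pt(t,u,237).round(3) for u in (250,260,270)])
C=np.array([atz(t,u,v,.012) for u,v in [(176,192.8),(289.6,216),(279.6,268),(163.2,244)]])
E
```

```text
[ 0.634 -0.02   0.018]
[ 0.561 -0.411  0.014]
[ 0.392 -0.38   0.011]
[0.463 0.013 0.014]
[ 0.643 -0.012  0.012]
[ 0.565 -0.421  0.012]
[ 0.382 -0.386  0.012]
[0.459 0.023 0.012]
knob [ 0.49886544 -0.04498237  0.29257653] [ 0.50450109 -0.04448955  0.29200769]
handle [array([ 0.469, -0.286,  0.256]), array([ 0.469, -0.315,  0.267]), array([ 0.468, -0.343,  0.277])]
```

```bash
python3 - <<'E'
from station import *
import pickle
from h import *
d=pickle.load(open("im0.pkl","rb"));w=d["wrist"]
R=np.array(get_tool_rot());p=np.array(get_position())
Rc=R.T@w["R"].T; tc=R.T@(-w["R"].T@w["t"]-p)
print(R.round(3).tolist(),Rc.round(3).tolist(),tc.round(3)); np.savez("cam.npz",Rc=Rc,tc=tc)
yaw=-10.7*np.pi/180; Rg=np.array([[np.cos(yaw),-np.sin(yaw),0],[np.sin(yaw),np.cos(yaw),0],[0,0,1]]);O=np.array([.498,-.166,0])
tgt=O+Rg@[-.03,.15,.165]; print("dial",tgt)
for pitch in (0,20,40,60):
  for az in (-30,-10.7,10):
   a=np.radians(az);pp=np.radians(pitch)
   z=np.array([np.cos(a)*np.cos(pp),np.sin(a)*np.cos(pp),-np.sin(pp)])
   for sg in (1,-1):
    x=sg*np.array([-np.sin(a),np.cos(a),0]); y=np.cross(z,x); T=np.c_[x,y,z]
    cz=T@Rc[:,2]
    for D in (.2,.25,.3,.35,.4):
      cam=tgt-cz*D; P=cam-T@tc
      q=inverse_kinematics(P,T)
      if q is not None: print(pitch,az,sg,D,P.round(3),"cam",cam.round(3),np.round(q,2))
E
```

```text
[[0.241, -0.97, -0.0], [-0.97, -0.241, 0.002], [-0.002, 0.0, -1.0]] [[1.0, -0.0, -0.001], [0.0, 0.962, 0.273], [0.001, -0.273, 0.962]] [-0.001 -0.069 -0.168]
dial [ 0.49637161 -0.01303808  0.165     ]
0 -30 1 0.3 [0.392 0.048 0.152] cam [0.247 0.131 0.083] [ 1.17  1.   -1.03  1.11 -1.45  3.14]
0 -30 1 0.35 [0.351 0.072 0.139] cam [0.205 0.155 0.069] [ 1.36  1.03 -1.    1.12 -1.26 -3.14]
0 -30 1 0.4 [0.309 0.096 0.125] cam [0.163 0.18  0.056] [ 1.53  1.05 -0.94  1.15 -1.09 -3.14]
0 -30 -1 0.3 [0.391 0.047 0.178] cam [0.246 0.131 0.247] [ 1.17  0.93 -1.04  1.16 -1.45  0.  ]
0 -30 -1 0.35 [0.35  0.071 0.191] cam [0.205 0.155 0.261] [ 1.36  0.89 -1.02  1.23 -1.26  0.  ]
0 -30 -1 0.4 [0.308 0.095 0.205] cam [0.163 0.179 0.274] [ 1.53  0.85 -0.97  1.32 -1.08  0.  ]
20 -30 1 0.25 [0.438 0.022 0.191] cam [0.281 0.112 0.183] [ 0.86  0.09 -1.28 -0.27 -1.18  1.07]
20 -30 1 0.3 [0.395 0.047 0.194] cam [0.237 0.137 0.187] [ 1.07  0.12 -1.14  0.37 -1.22  1.63]
20 -30 1 0.35 [0.352 0.072 0.198] cam [0.194 0.162 0.19 ] [ 1.27  0.24 -1.03  0.86 -1.16  2.17]
20 -30 1 0.4 [0.308 0.097 0.201] cam [0.151
[... 5781 characters left out ...]
 0.35 [ 0.39  -0.031  0.298] cam [ 0.249 -0.056  0.409] [-0.27 -0.39 -0.65  0.83  0.22 -0.39]
60 10 1 0.4 [ 0.355 -0.037  0.333] cam [ 0.214 -0.063  0.444] [-0.35 -0.45 -0.58  0.98  0.25 -0.46]
60 10 -1 0.2 [ 0.472 -0.018  0.179] cam [ 0.448 -0.022  0.359] [-0.16 -0.16 -0.84  0.39  0.16  2.85]
60 10 -1 0.25 [ 0.46  -0.02   0.228] cam [ 0.436 -0.024  0.407] [-0.17 -0.23 -0.75  0.55  0.17  2.84]
60 10 -1 0.3 [ 0.448 -0.022  0.276] cam [ 0.424 -0.026  0.456] [-0.19 -0.28 -0.65  0.71  0.18  2.83]
60 10 -1 0.35 [ 0.436 -0.025  0.324] cam [ 0.412 -0.028  0.504] [-0.2  -0.31 -0.54  0.85  0.18  2.81]
60 10 -1 0.4 [ 0.424 -0.027  0.373] cam [ 0.4   -0.03   0.553] [-0.22 -0.33 -0.43  0.99  0.19  2.8 ]
```

```bash
cat > geo.py <<'E'
import numpy as np
yaw=np.radians(-10.7); Rg=np.array([[np.cos(yaw),-np.sin(yaw),0],[np.sin(yaw),np.cos(yaw),0],[0,0,1]]);O=np.array([.498,-.166,0])
def W(l): return O+Rg@np.asarray(l,float)
def L(w): return Rg.T@(np.asarray(w,float)-O)
def tool(az,pitch,sg=1):
    a=np.radians(az);p=np.radians(pitch)
    z=np.array([np.cos(a)*np.cos(p),np.sin(a)*np.cos(p),-np.sin(p)]);x=sg*np.array([-np.sin(a),np.cos(a),0]);return np.c_[x,np.cross(z,x),z]
E
python3 - <<'E'
from station import *
from geo import *
import pickle,cv2
T=tool(-10.7,40);P=[.353,.015,.253]
q=np.array(inverse_kinematics(P,T)); print(q)
qa=q.copy();qa[0]=-1.327;set_joints(qa);print(get_position())
set_joints(q);print(get_position(),get_time_s())
im=get_image("wrist");pickle.dump(im,open("w1.pkl","wb"))
cv2.imwrite("pics/w1.png",cv2.resize(im["color"][:,:,::-1],None,fx=1.5,fy=1.5,interpolation=cv2.INTER_CUBIC))
E
```

```text
[ 0.59929921 -0.64432757 -1.07162752  0.44357847 -0.57284835  0.57188091]
[-0.10825157 -0.33757999  0.25474021]
[0.35312198 0.01463597 0.25299665] 3.325
```

View pics/w1.png

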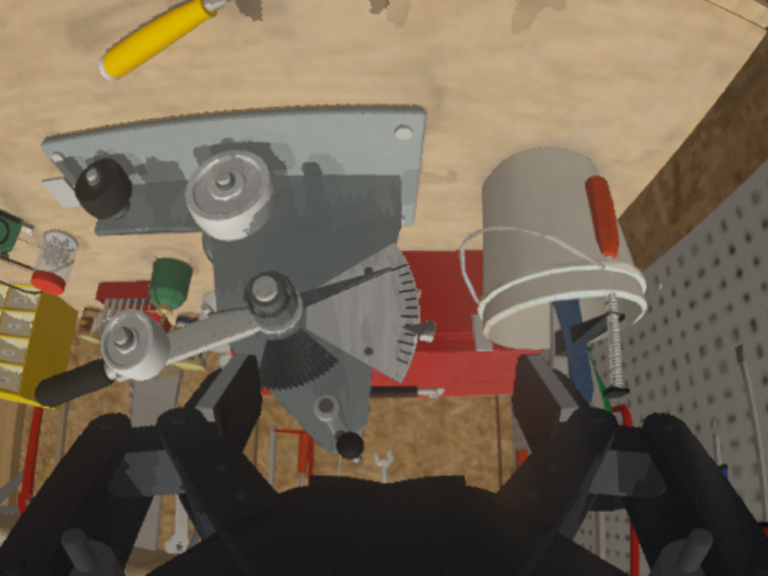

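```bash
python3 - <<'E'
import pickle,cv2
im=pickle.load(open("w1.pkl","rb"))
c=im["color"][150:320,150:310,::-1];cv2.imwrite("pics/w1z.png",cv2.resize(c,None,fx=3.5,fy=3.5,interpolation=cv2.INTER_CUBIC)[:600])
E
```

```text
(no output)
```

View pics/w1z.png

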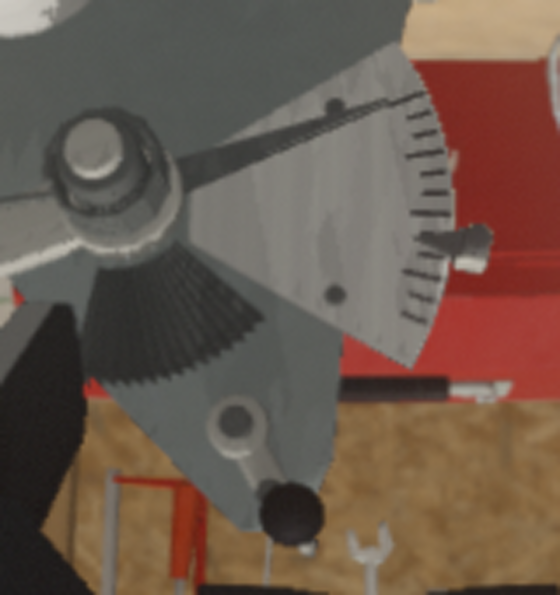

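```bash
python3 - <<'E'
import pickle
from h import *
from geo import *
im=pickle.load(open("w1.pkl","rb"))
def uv(a,b): return 150+a/3.5-.35, 150+b/3.5-.35
S=dict(ptr=(398,101),ptr_mid=(340,120),ptr_in=(215,170),mark=(415,238),marktab=(470,240),dialplate=(350,220),hubcap=(92,150),pawlpiv=(236,420),knob=(290,515),g1=(424,122),g2=(432,151),g3=(434,179),g4=(433,212),g6=(422,272),g8=(413,320))
for k,(a,b) in S.items():
    u,v=uv(a,b); p=pt(im,u,v,fish=True); print(k,np.round((u,v),1),"w",p.round(4),"l",L(p).round(4))
def plane(a,b,lx):
    c,r=ray(im,*uv(a,b),fish=True); c=L(c);r=Rg.T@r; return c+r*(lx-c[0])/r[0]
for lx in (-.03,-.02,-.01,0): print(lx,[ (k,plane(*S[k],lx)[1:].round(4)) for k in ("ptr","mark","g1","g8")])
E
```

```text
ptr [263.4 178.5] w [ 0.5382 -0.0122  0.1294] l [0.011  0.1586 0.1294]
ptr_mid [246.8 183.9] w [ 0.5286 -0.0328  0.1402] l [0.0053 0.1365 0.1402]
ptr_in [211.1 198.2] w [ 0.5192 -0.078   0.161 ] l [0.0045 0.0904 0.161 ]
mark [268.2 217.6] w [ 0.5384 -0.0064  0.1855] l [0.01   0.1643 0.1855]
marktab [283.9 218.2] w [0.5309 0.0144 0.1901] l [-0.0011  0.1833  0.1901]
dialplate [249.6 212.5] w [ 0.5355 -0.0301  0.1779] l [0.0116 0.1405 0.1779]
hubcap [175.9 192.5] w [ 0.4679 -0.1031  0.173 ] l [-0.0413  0.0562  0.173 ]
pawlpiv [217.1 269.6] w [ 0.5108 -0.0627  0.2554] l [-0.0066  0.1039  0.2554]
knob [232.5 296.8] w [ 0.4845 -0.0362  0.2887] l [-0.0374  0.125   0.2887]
g1 [270.8 184.5] w [ 0.5405 -0.0026  0.1382] l [0.0115 0.1685 0.1382]
g2 [273.1 192.8] w [5.398e-01 3.000e-04 1.508e-01] l [0.0102 0.1712 0.1508]
g3 [273.6 200.8] w [0.5411 0.0007 0.1617] l [0.0114 0.1718 0.1617]
g4 [273.4 210.2] w [5.399e-01 2.000e-04 1.753e-01] l [0.0104 0.1711 0.1753]
g6 [270.2 227.4] w [ 0.5397 -0.0042  0.1982] l [0.011  0.1667 0.1982]
g8 [267.6 241.1] w [ 0.5384 -0.0075  0.2162] l [0.0103 0.1632 0.2162]
-0.03 [('ptr', array([0.1577, 0.1498])), ('mark', array([0.1629, 0.1992])), ('g1', array([0.1665, 0.1577])), ('g8', array([0.1619, 0.2266]))]
-0.02 [('ptr', array([0.1579, 0.1448])), ('mark', array([0.1632, 0.1958])), ('g1', array([0.167, 0.153])), ('g8', array([0.1622, 0.224 ]))]
-0.01 [('ptr', array([0.1581, 0.1398])), ('mark', array([0.1636, 0.1923])), ('g1', array([0.1674, 0.1483])), ('g8', array([0.1626, 0.2214]))]
0 [('ptr', array([0.1583, 0.1349])), ('mark', array([0.1639, 0.1889])), ('g1', array([0.1679, 0.1436])), ('g8', array([0.1629, 0.2189]))]
```

```bash
python3 - <<'E'
import pickle,cv2
im=pickle.load(open("w1.pkl","rb"))
c=im["color"][165:260,235:300,::-1];cv2.imwrite("pics/w1y.png",cv2.resize(c,None,fx=6,fy=6,interpolation=cv2.INTER_LANCZOS4)[:600])
E
```

```text
(no output)
```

View pics/w1y.png

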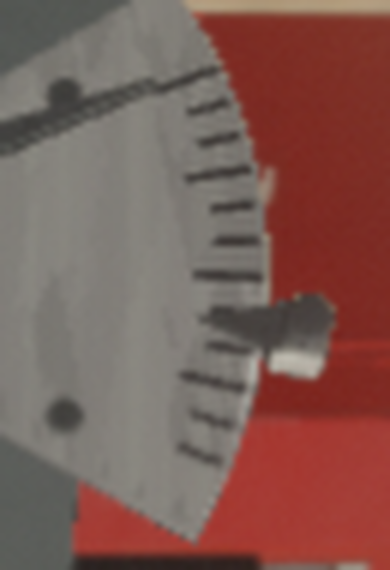

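```bash
python3 - <<'E'
from station import *
from geo import *
import pickle,cv2
T=tool(-10.7,60)
A=W([-.10,.165,.33]);B=W([-.016,.163,.279]);C=W([-.016,.108,.281])
q=None
for p in (A,B,C): print(p.round(3),inverse_kinematics(p,T))
command_gripper(0.0)
goto(A,T);servo_line(B,speed=.12);print(get_ft_force())
servo_line(C,speed=.06);print(get_ft_force(),L(get_position()).round(4))
servo_line(W([-.016,.15,.285]),speed=.15)
servo_line(W([-.12,.15,.33]),speed=.2)
print(get_time_s())
P=[.353,.015,.253]; T=tool(-10.7,40); goto(P,T)
im=get_image("wrist");pickle.dump(im,open("w2.pkl","wb"));print(get_time_s())
cv2.imwrite("pics/w2.png",cv2.resize(im["color"][:,:,::-1],None,fx=1.5,fy=1.5,interpolation=cv2.INTER_CUBIC))
E
```

```text
[0.43  0.015 0.33 ] [ 0.17689633 -0.32706117 -0.53556115  0.86747667 -0.17879341  0.31837313]
[ 0.513 -0.003  0.279] [ 0.08461758 -0.16503968 -0.56567033  0.66255788 -0.13442924  0.2364481 ]
[ 0.502 -0.057  0.281] [-0.07469696 -0.18790087 -0.57933949  0.65847878 -0.05593863  0.09714245]
[-0.32940893 -0.24357507  0.13161424]
[-0.51857453 -0.11014725 -0.14092847] [-0.016   0.1082  0.281 ]
7.9
8.5417
```

View pics/w2.png

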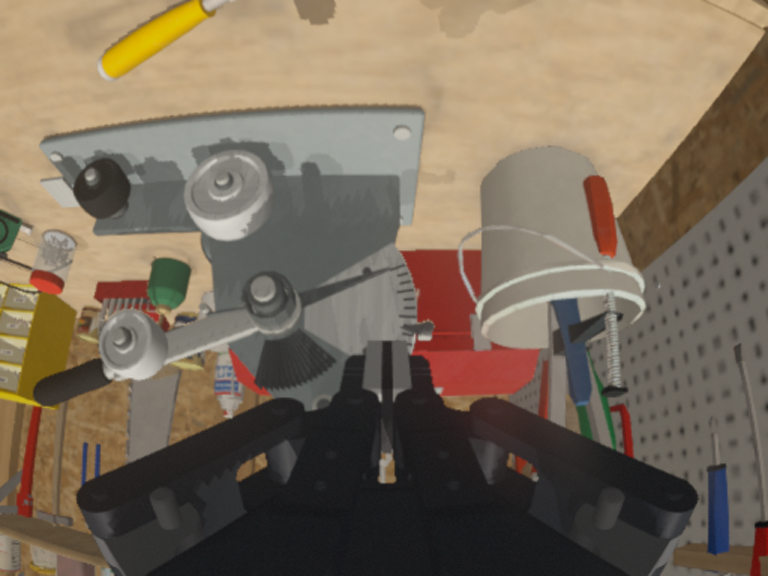

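```bash
python3 - <<'E'
from station import *
from geo import *
from h import *
import pickle,cv2
command_gripper(.085)
im=get_image("wrist");pickle.dump(im,open("w3.pkl","wb"));print(get_time_s())
print(proj(im,W([-.03,.063,.245]),True)*1.5,proj(im,W([-.03,.121,.288]),True)*1.5)
cv2.imwrite("pics/w3.png",cv2.resize(im["color"][150:340,100:310,::-1],None,fx=3,fy=3,interpolation=cv2.INTER_CUBIC))
E
```

```text
9.375
[267.01298045 383.8539526 ] [343.21584829 444.75239707]
```

View pics/w3.png

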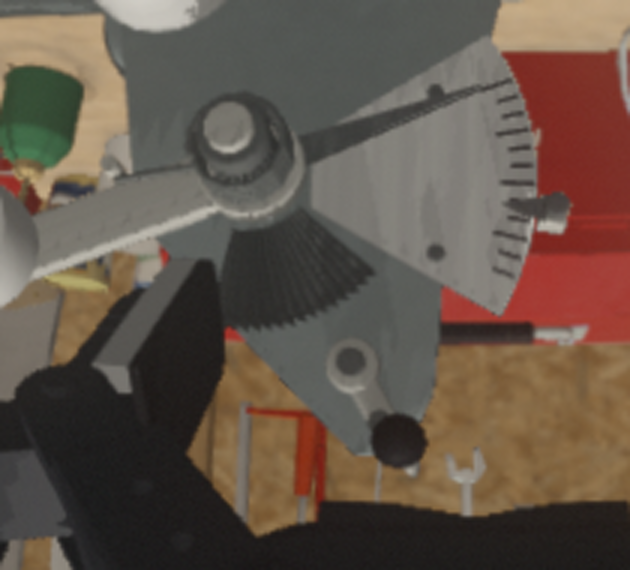

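```bash
python3 - <<'E'
from station import *
from geo import *
from h import *
import pickle,cv2
T=tool(-10.7,60)
command_gripper(0.0); print(get_finger_gap())
goto(W([-.10,.15,.33]),T);servo_line(W([-.016,.150,.280]),speed=.15)
servo_line(W([-.016,.108,.282]),speed=.08);print(get_ft_force())
servo_line(W([-.016,.082,.282]),speed=.06);print(get_ft_force())
im=get_image("wrist");cv2.imwrite("pics/w4a.png",im["color"][:,:,::-1])
servo_line(W([-.016,.11,.285]),speed=.15)
servo_line(W([-.12,.15,.33]),speed=.2)
goto([.353,.015,.253],tool(-10.7,40))
command_gripper(.085)
im=get_image("wrist");print(get_time_s())
cv2.imwrite("pics/w4.png",cv2.resize(im["color"][150:340,100:310,::-1],None,fx=3,fy=3,interpolation=cv2.INTER_CUBIC))
E
```

```text
-0.00023277530104947686
[-1.1990021  -0.02425324  0.04894388]
[ 0.91149333 -0.0816335   0.03589728]
15.3833
```

View pics/w4.png

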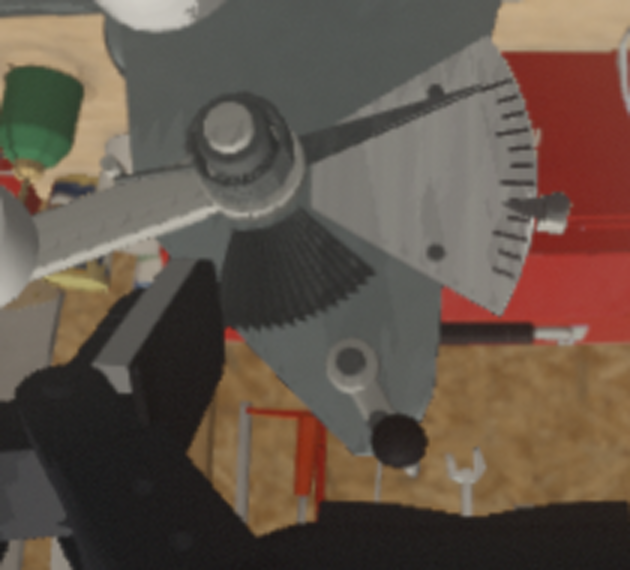

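View pics/w4a.png

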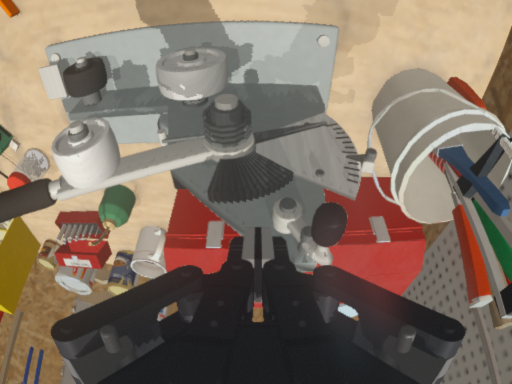

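```bash
python3 - <<'E'
import pickle
from h import *
from geo import *
im=pickle.load(open("w3.pkl","rb")); w2=pickle.load(open("w2.pkl","rb"))
P=np.array([.353,.015,.253]);T=tool(-10.7,40)
for s in (0,-.019,-.05): print(s,proj(w2,P+T[:,2]*s,True))
# depth of closed fingertip px in w2
for u,v in [(250,232),(258,230),(266,232),(258,260)]: 
    p=pt(w2,u,v,fish=True); print(u,v,(T.T@(p-P)).round(4))
for u,v in [(232,297),(228,290),(237,300)]: print(L(pt(im,u,v,fish=True)).round(4))
E
python3 -c "
import cv2;i=cv2.imread('pics/w4a.png')[170:300,200:400];cv2.imwrite('pics/w4b.png',cv2.resize(i,None,fx=4,fy=4))"
```

```text
0 [255.43270993 222.70593472]
-0.019 [255.23966851 235.70139478]
-0.05 [254.82751737 263.95122601]
250 232 [-0.0024 -0.0095 -0.0353]
258 230 [ 0.0015 -0.0095 -0.0331]
266 232 [ 0.0053 -0.01   -0.0365]
258 260 [ 0.0014 -0.0099 -0.0639]
[-0.0374  0.125   0.2889]
[-0.0339  0.1204  0.2813]
[-0.0345  0.13    0.2918]
```

View pics/w4b.png

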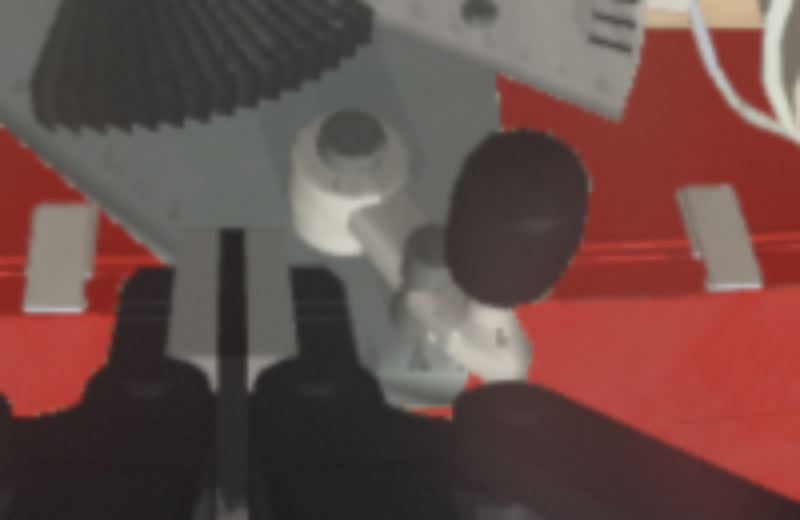

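```bash
python3 - <<'E'
import pickle
from h import *
from geo import *
P=np.array([.353,.015,.253]);T=tool(-10.7,40)
w2=pickle.load(open("w2.pkl","rb"))
w3=pickle.load(open("w3.pkl","rb"))
c=-w2["R"].T@w2["t"]; print("cam in tool",(T.T@(c-P)).round(4))
for v in range(222,246,2): print(v,w2["color"][v,252],w2["depth"][v,252].round(4),(T.T@(pt(w2,252,v,fish=True)-P)).round(4))
m=[]
for v in range(0,384,2):
  for u in range(0,512,2):
    p=T.T@(pt(w3,u,v,fish=True)-P)
    if abs(p[0])<.06 and abs(p[1])<.02 and p[2]<.01 and w3["depth"][v,u]>0: m.append(p)
m=np.array(m);print(m[np.argsort(-m[:,2])[:12]].round(4))
E
```

```text
cam in tool [ 0.0011 -0.0682 -0.1678]
222 [137 134 129] 0.3771 [-0.0056  0.0737  0.1839]
224 [137 134 129] 0.375 [-0.0056  0.0754  0.1812]
226 [129 126 121] 0.3739 [-0.0055  0.0774  0.1795]
228 [95 92 88] 0.1479 [-0.0015 -0.0096 -0.0307]
230 [95 93 89] 0.1454 [-0.0015 -0.0096 -0.0333]
232 [95 92 88] 0.1428 [-0.0014 -0.0098 -0.036 ]
234 [94 92 88] 0.1403 [-0.0014 -0.0098 -0.0386]
236 [94 92 88] 0.1392 [-0.0014 -0.0094 -0.0398]
238 [94 91 88] 0.1372 [-0.0013 -0.0093 -0.0419]
240 [93 91 87] 0.1343 [-0.0013 -0.0096 -0.0448]
242 [93 91 87] 0.1317 [-0.0012 -0.0099 -0.0475]
244 [94 92 87] 0.1301 [-0.0012 -0.0098 -0.0491]
[[-0.0422  0.0041 -0.0376]
 [-0.0423  0.0051 -0.0379]
 [ 0.0431 -0.0067 -0.0389]
 [-0.0422  0.0069 -0.0389]
 [ 0.0432 -0.0056 -0.039 ]
 [ 0.043   0.0022 -0.0391]
 [-0.0423  0.008  -0.0391]
 [ 0.0427 -0.0002 -0.0392]
 [ 0.0431  0.0033 -0.0392]
 [ 0.0432 -0.0047 -0.0392]
 [-0.0419 -0.0037 -0.0393]
 [-0.0422 -0.0014 -0.0393]]
```

```bash
python3 - <<'E'
from station import *
from geo import *
from h import *
import pickle,cv2
T=tool(-10.7,60)
def tip(l): return W(l)+T[:,2]*.029
command_gripper(0.0)
goto(tip([-.10,.153,.33]),T);servo_line(tip([-.016,.153,.279]),speed=.15)
f0=get_ft_force()
for y in (.12,.10,.085,.075):
    servo_line(tip([-.016,y,.280]),speed=.07);print(y,np.round(np.array(get_ft_force())-f0,2))
im=get_image("wrist");cv2.imwrite("pics/w5a.png",im["color"][:,:,::-1])
servo_line(tip([-.016,.10,.285]),speed=.15)
servo_line(tip([-.12,.15,.33]),speed=.2)
im=get_image("wrist");print(get_time_s())
cv2.imwrite("pics/w5.png",im["color"][:,:,::-1])
E
```

```text
0.12 [ 0.47 -0.5  -0.11]
0.1 [-0.22 -0.63 -0.11]
0.085 [ 0.36 -0.09 -0.51]
0.075 [ 0.34  0.38 -0.5 ]
20.475
```

View pics/w5.png

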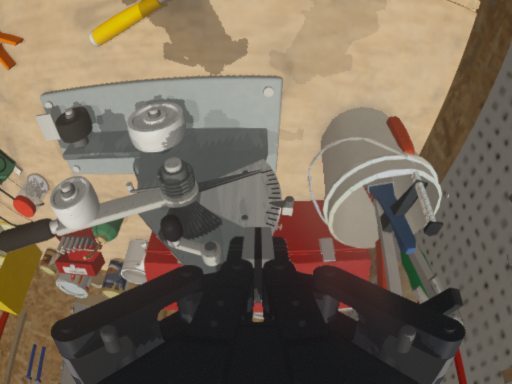

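View pics/w5a.png

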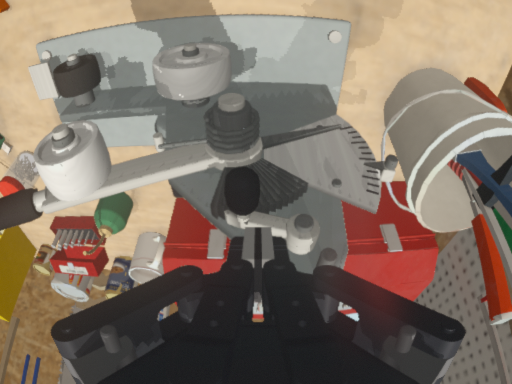

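```bash
python3 - <<'E'
from station import *
from geo import *
from h import *
import pickle,cv2
T=tool(-10.7,90); ly=.056-.22
def tip(z,lx=-.001): return W([lx,ly,z])+T[:,2]*.029
for z in (.34,.28,.15): print(inverse_kinematics(tip(z),T))
goto(tip(.38,-.1),T); goto(tip(.31),T); print(get_time_s())
f0=np.array(get_ft_force()); zc=None
for z in np.arange(.295,.255,-.005):
    servo_line(tip(z),speed=.1); f=np.array(get_ft_force())-f0; print(round(z,3),f.round(1))
    if np.abs(f[2])>3: zc=z;break
im=get_image("wrist");print(get_time_s())
cv2.imwrite("pics/w6.png",im["color"][:,:,::-1])
E
```

```text
[-0.61125108  0.32224792  0.21820764  1.46675605  0.         -0.42450085]
[-0.61125108  0.32499223  0.06842006  1.31422416  0.         -0.42450085]
[-0.61125108  0.38385959 -0.18757752  0.99935922  0.         -0.42450085]
22.2417
0.295 [ 0.7 -0.8 -0.9]
0.29 [ 1.  -0.8  0.2]
0.285 [ 0.6 -1.3 -0.2]
0.28 [-0.5 -0.8  4.1]
23.3417
```

View pics/w6.png

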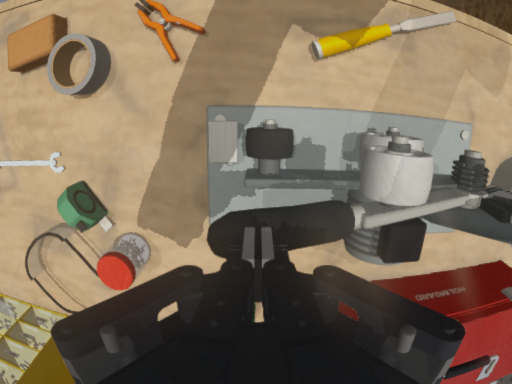

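```bash
python3 - <<'E'
from station import *
from geo import *
from h import *
import pickle,cv2
T=tool(-10.7,90); ly=.056-.22
def tip(z,lx=-.001): return W([lx,ly,z])+T[:,2]*.029
servo_line(tip(.161),speed=.06); dwell(.3); print(L(get_position()).round(4),np.round(get_ft_force(),1),get_time_s())
servo_line(tip(.21),speed=.08); print(np.round(get_ft_force(),1))
goto(tip(.36,-.12),T)
q=np.array(inverse_kinematics([.353,.015,.253],tool(-10.7,40)));print(q)
set_joints(q); command_gripper(.085)
im=get_image("wrist");pickle.dump(im,open("w7.pkl","wb"));print(get_time_s())
cv2.imwrite("pics/w7.png",cv2.resize(im["color"][150:340,100:310,::-1],None,fx=3,fy=3,interpolation=cv2.INTER_CUBIC))
E
```

```text
[ 0.0004 -0.1671  0.1339] [-1.2 -5.9  9.7] 25.775
[ 0.1 -0.  -0.5]
[ 0.59929921 -0.64432757 -1.07162752  0.44357847 -0.57284835  0.57188091]
29.6
```

View pics/w7.png

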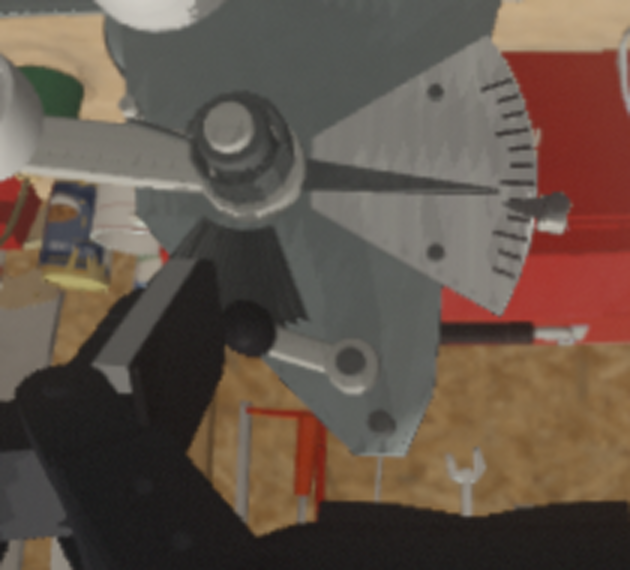

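```bash
python3 - <<'E'
import pickle
from h import *
from geo import *
im=pickle.load(open("w7.pkl","rb"))
def pl(a,b,lx):
    c,r=ray(im,100+a/3-.33,150+b/3-.33,True); c=L(c);r=Rg.T@r; return (c+r*(lx-c[0])/r[0])[1:]
for lx in (0,.005,.01):
    a,b=pl(498,190,lx),pl(508,205,lx); print(lx,a,b,np.linalg.norm(a-b), np.degrees(np.arctan2(a[1]-.17,a[0]-.056)),np.degrees(np.arctan2(b[1]-.17,b[0]-.056)))
E
python3 - <<'E'
from station import *
from geo import *
from h import *
import pickle,cv2
T=tool(-10.7,90); ly=.056-.22
def tip(z,lx=-.001): return W([lx,ly,z])+T[:,2]*.029
command_gripper(0.)
goto(tip(.34,-.12),T); goto(tip(.215),T)
servo_line(tip(.155),speed=.07); print(L(get_position()).round(4),np.round(get_ft_force(),1),get_time_s())
servo_line(tip(.20),speed=.1)
servo_line(tip(.28,-.05),speed=.3)
q=np.array(inverse_kinematics([.353,.015,.253],tool(-10.7,40)))
set_joints(q)
im=get_image("wrist");pickle.dump(im,open("w8.pkl","wb"));print(get_time_s())
cv2.imwrite("pics/w8.png",cv2.resize(im["color"][150:340,100:310,::-1],None,fx=3,fy=3,interpolation=cv2.INTER_CUBIC))
E
```

```text
0 [0.16147713 0.18282092] [0.16554059 0.18941984] 0.007749669986350637 6.930400085307321 10.053194279189986
0.005 [0.16162103 0.18102405] [0.16574271 0.18771754] 0.007860728025737427 5.958596274303049 9.171048546159597
0.01 [0.16176492 0.17922719] [0.16594484 0.18601524] 0.00797178606512414 4.9859976693606844 8.287763107251282
[-0.0014 -0.1634  0.1267] [-2.4  3.   9.1] 33.5333
36.0167
```

View pics/w8.png

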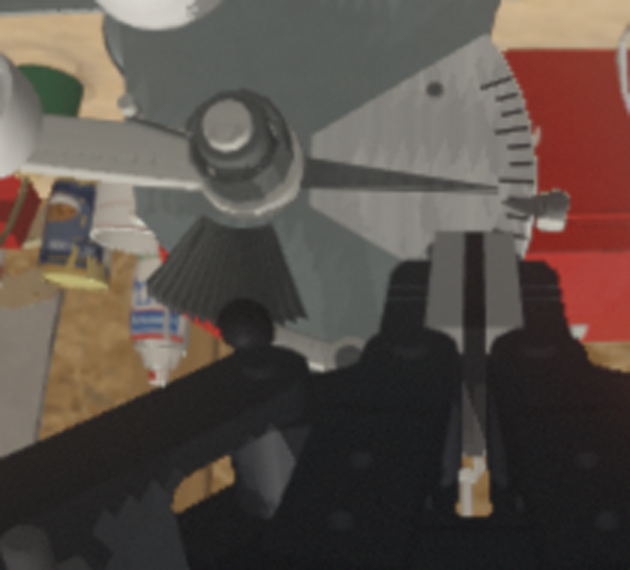

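```bash
python3 - <<'E'
import pickle,cv2
a=pickle.load(open("w7.pkl","rb"))["color"][165:260,225:300,::-1]
b=pickle.load(open("w8.pkl","rb"))["color"][165:260,225:300,::-1]
f=lambda c:cv2.resize(c,None,fx=5.3,fy=6,interpolation=cv2.INTER_LANCZOS4)
import numpy as np
cv2.imwrite("pics/w78.png",np.hstack([f(a),f(b)]))
E
```

```text
(no output)
```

View pics/w78.png

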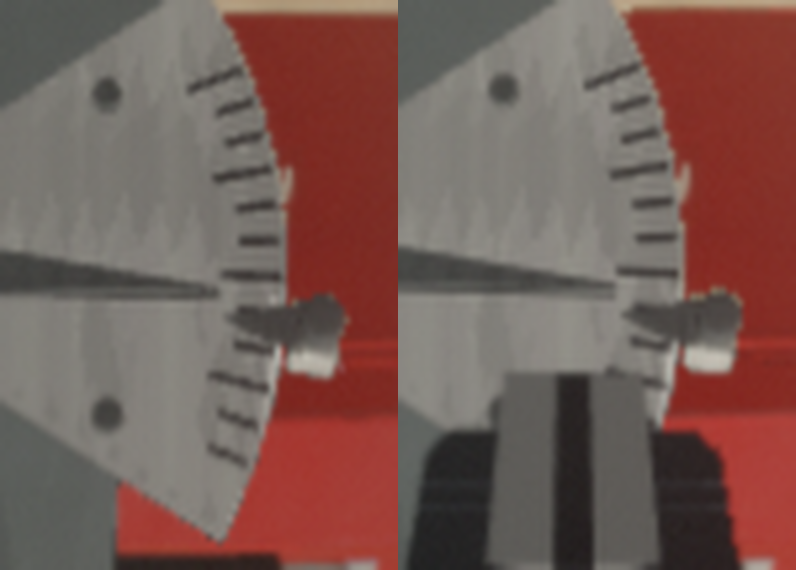

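```bash
python3 -c "
from station import *
hand_in(); print(get_time_s())"
```

```text
the job is handed in; nothing more can be done
the job is handed in; nothing more can be done
```

I swung the pawl over onto the teeth, pushed the tension arm down and let go. The ratchet now holds the arm just short of the marker, and I handed the job in at about 36 s.

**Last picture checks:**
- **Pawl:** it lies on the teeth with its knob over to the right, and nothing is touching the arm. I only saw this in the pictures; I had no reading of the joint angle.
- **Pointer:** the tip stands about 0.7 graduation (2.7°, roughly 5 mm) short of the marker tip. The straight-line distance I computed was about 8 mm, or 6.6–9.3 mm depending on which depth I assume for the tips. All of these are inside 10.5 mm, but they don't agree closely.
- **Surroundings:** I didn't touch the marker, and it looks unshifted. I saw no sign that the jar, tape measure or oil can moved, but I did not measure them.

**What went wrong or disagreed:**
- **Finger length:** the wrist camera's depth showed the closed fingertips ending about 29 mm short of the stated TCP. My first two pushes at the pawl knob missed because of this. I corrected for it, and the contact height on the handle then came out within about 4 mm of what I expected.
- **Second push:** I pushed a little deeper to try for the next tooth, but the arm did not catch it. I estimate that tooth would be about as far past the marker as the present one is short, so I left it there because time was nearly up.

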